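# Gauge the depth of a round blind bore

## Task

Measure how deep the round blind hole is: take the depth gauge by its knob out of its small stand and lower its rod into the block with the round hole, not the one with the long slot. Press down until the rod stands on the bottom of the hole and the gauge's cross bar lies flat on top of the block, keep hold of it there for a full second, then let go and leave the gauge standing upright in the hole for reading.

Things in the scene. Friction and masses are not known exactly. Their poses are not given: they have to be found in the camera images.
- depth_gauge: Depth gauge: steel cross bar 36 x 84 x 12 mm (the stop; boss up to 22 mm) on an upright 12 mm rod with a black knob on top, 0.18 kg. Origin: centre of the bar's underside, on the rod's axis; z up, y along the bar. The bar starts on top of a fixed grey stand, 60 x 60 x 45 mm, whose 30 mm through hole takes the rod loosely. The bar grips the rod: it slides on it under about 2.5 N, else stays put.
- gauge_knob (a point): Centre of the gauge's black knob, an upright cylinder of 24 mm diameter and 30 mm height on the rod's axis, fixed to the rod: grasp it from above. The rod's tip is 115 mm straight below this point; it starts 10 to 25 mm below the bar's underside and can go 60 mm below. With the rod on the bottom of the round hole, this point is 70 mm above the block's top.
- bore_mouth (a point): Centre of the mouth of the round blind hole, in the top face of an aluminium block 100 x 100 x 60 mm, fixed to the bench (foot flanges 10 mm high stick out 11 mm on its two y sides); z up. The hole is vertical, 36 mm in diameter, 45 mm deep, with a flat solid bottom.
- slot_mouth (a point): The other block, of the same size and material, fixed: centre of the mouth of its long slot, 65 x 19 mm (long along y) and 30 mm deep. Not to be gauged. The two blocks may stand in either order.
Things that resemble listed ones, but are neither listed nor needed, are in the scene too. What is shaped like the depth_gauge but orange or pink is not meant.

How it is judged:
By the outcome, as a careful person would: the job done as asked, in the order asked, and still so for the second after the job is handed in, with the robot touching nothing.
It also fails if it takes over 40 s, if anything falls off the work surface, if the arm or the gripper's body presses on something with over 40 N, if the wrist force passes 120 N, or if a joint passes its speed limit or range.

## Robot

A 6-joint arm with a two-finger parallel gripper is mounted at the origin on a cart in front of the work surface, level with it; the furniture and walls round the work are solid. World frame = base frame: x ahead of the robot, y to its left, z up, the work surface at z = 0. Lengths are in m, angles in rad, forces in N, time in s.
With the tool pointing down it reaches from about 0.375 to 0.9 m from the base axis. Payload 3.1 kg.
Tool frame: the origin (TCP) lies at the very end of the fingers, on their centre line; the grasp point (between the pads) lies 19 mm behind it; z points along the fingers, y is the line along which they close (so a half turn about z gives the same grasp; the last joint's range is limited). The gripper opens to 87 mm and grips with 3 to 60 N. Pads are 19 mm wide; open, the fingers measure 117 mm over their backs; the gripper's body (75 mm by 190 mm) begins 51 mm behind the grasp point.
Start: joints at [1.165, 0.527, 1.433, -0, 1.181, -0.178], TCP at [0.141, 0.609, 0.223] pointing down, gripper open.
Joint ranges: [-3.08, 3.08], [-0.75, 2.2], [0.22, 2.44], [-1.43, 4.57], [0, 2.65], [-2.85, 2.85]. Speed limits (rad/s): [2.79, 2.79, 3.14, 3.14, 3.14, 3.14].

## Interface

Orientations are given as a unit quaternion [x, y, z, w].
In Python, from rig import status, viewer, robot gives the robot as it stands.
- The arm moves only by the tool arm_command, never from a script. Its arguments are lists of equal length, an entry for each row: "delta_rot": the turn, a rotation vector about the tool's x, y, z in degrees, a list of three; "delta_pos": the shift along the tool's x, y, z in m, a list of three; "gripper": the closure, from -1 (fully open) to 1 (shut). In form: {"delta_rot": [[rx, ry, rz], ...], "delta_pos": [[dx, dy, dz], ...], "gripper": [gripper, ...]}. A call has 1 to 12 rows; each row is the pose to reach, as a shift and turn from the pose commanded when the call began, along the tool's axes at that moment; what a row does not reach only later rows make up. A row lasts 1/12 s, in which the tool goes at most 41.7 mm and 7.16 degrees, less where a joint would pass 70% of its speed; a pose out of reach is approached as far as the arm can. A call with a gripper value outside its range is refused whole. The fingers move at their own pace and stop on an object; "grip_force" is the grip in N (left out, the last holds). Time passes only in rows, so rows that repeat a pose let the fingers close. It gives the time, the measured TCP pose, the force, the opening and the grip force at its end, in the units of the state.
- status.get_obs(): the state, without advancing time (a new reading comes with each control period).
- viewer.camera(name): name is "scene" or "top" or "wrist"; returns a dict with "pixels" (480x640x3 uint8, blue, green, red), "fx", "fy", "cx", "cy" (pixels), "k1" (the pictures are not rectified: a ray, as slopes to the right and down, at radius r is drawn at 1 + k1 r^2 times it, then the intrinsics apply), "pose" (4x4, takes a point from camera to world coordinates); the wrist camera has in their place "mount" (4x4, takes a point from camera to tool coordinates, whose origin is the TCP and whose axes are the flange's). Camera axes: x right, y down, z forward; pixel columns grow to the right and rows downward; lengths in m; the calibration is good to about 2 mm. A picture is of the moment at which its call begins: read the wrist's pose just before it. There is no depth.
- robot.hand_in(): hands the job in; it is judged then, once.
The state is a dict: "time": time; "q": joint angles; "joint_velocities": joint speeds; "joint_torque": joint torques, N m; "position": TCP position; "tool_rot": TCP orientation; "ft_force": force on the tool from outside, world axes, zero at the start; "moment": the same for the moment, N m; "grip_width": finger opening in m; "grip_force": force on a finger pad.
Only numpy, scipy, OpenCV 4.12 (cv2) and the standard library are available. Lean on these libraries where they do the work, as an engineer would, in place of code of your own. Each camera call takes 0.05 s, during which the arm holds its last target. There are 200 camera calls.

## Working session

There is one attempt and no reset: what is moved stays moved. The work goes in short steps, Python scripts to look and compute and a tool call to move; the robot and the scene stay as the last step left them, time stands still between calls to the robot, and variables do not carry over. Pictures are saved under pics/ and viewed, at most 11 in all, crops included, and the job is handed in when it is done.

Besides the shell and the picture viewer there is one more tool, called after "Call:" as name(argument=value, ...), one argument or row to a line, values as JSON. arm_command: Moves the arm, as the interface text tells. Its arguments: {"type":"object","properties":{"delta_rot":{"type":"array","items":{"type":"array","items":{"type":"number"}}},"delta_pos":{"type":"array","items":{"type":"array","items":{"type":"number"}}},"gripper":{"type":"array","items":{"type":"number"}},"grip_force":{"type":"number"}},"required":["delta_rot","delta_pos","gripper"]}

```bash
ls; mkdir -p pics; cat > h.py <<'E'
import numpy as np, cv2
from scipy.spatial.transform import Rotation as R
from rig import status, viewer, robot
def grab(name, fn=None):
    o=status.get_obs(); c=viewer.camera(name)
    if 'pose' in c: T=np.array(c['pose'])
    else:
        W=np.eye(4); W[:3,:3]=R.from_quat(o['tool_rot']).as_matrix(); W[:3,3]=o['position']; T=W@np.array(c['mount'])
    c['T']=T
    if fn: cv2.imwrite('pics/'+fn,c['pixels'])
    return c
def ray(c,u,v):
    x=np.array([(u-c['cx'])/c['fx'],(v-c['cy'])/c['fy']]); s=x.copy()
    for _ in range(30): s=x/(1+c['k1']*(s@s))
    d=c['T'][:3,:3]@np.array([s[0],s[1],1]); return c['T'][:3,3],d/np.linalg.norm(d)
def plane(c,u,v,z):
    o,d=ray(c,u,v); return o+d*(z-o[2])/d[2]
def tri(rs):
    A=np.zeros((3,3));b=np.zeros(3)
    for o,d in rs: P=np.eye(3)-np.outer(d,d);A+=P;b+=P@o
    p=np.linalg.solve(A,b); return p,[np.linalg.norm((np.eye(3)-np.outer(d,d))@(p-o)) for o,d in rs]
def proj(c,p):
    q=np.linalg.inv(c['T'])@np.append(p,1); s=q[:2]/q[2]; s=s*(1+c['k1']*(s@s))
    return np.array([s[0]*c['fx']+c['cx'],s[1]*c['fy']+c['cy']])
E
python3 - <<'E'
from h import *
for n in ('scene','top'):
    c=grab(n,n+'0.png'); print(n,c['fx'],c['k1'],c['T'].round(3).tolist())
o=status.get_obs();print(o)
E
```

```text
pics
scene 528.1071581953227 0.044040591531899334 [[0.571, -0.639, 0.515, 0.032], [-0.821, -0.437, 0.367, -0.219], [-0.009, -0.633, -0.774, 0.946], [0.0, 0.0, 0.0, 1.0]]
top 446.9579908368935 0.03272950941555437 [[0.025, -0.987, 0.161, 0.438], [-1.0, -0.024, 0.003, 0.137], [0.001, -0.161, -0.987, 0.974], [0.0, 0.0, 0.0, 1.0]]
{'time': 0.1, 'q': array([ 1.16449384e+00,  5.28367368e-01,  1.43375931e+00, -4.01843102e-05,
        1.18137347e+00, -1.78478068e-01]), 'joint_velocities': array([ 9.60993902e-05, -2.06272142e-03, -2.60603267e-03,  8.07382712e-04,
        1.55806668e-03,  2.55281906e-04]), 'joint_torque': array([-2.39205980e-05, -4.40988028e+01, -1.77150965e+01,  6.34813076e-02,
        5.33529266e-02, -4.52669224e-05]), 'position': array([0.14087183, 0.60825512, 0.22167778]), 'tool_rot': array([ 1.13658366e-01,  9.93519434e-01, -9.18622083e-04, -2.57117487e-04]), 'ft_force': array([-0.00133727,  0.8580321 , -0.70410623]), 'moment': array([-0.01479389,  0.05287834, -0.01683374]), 'grip_force': 0.0, 'grip_width': 0.08699255625952634}
```

View pics/scene0.png

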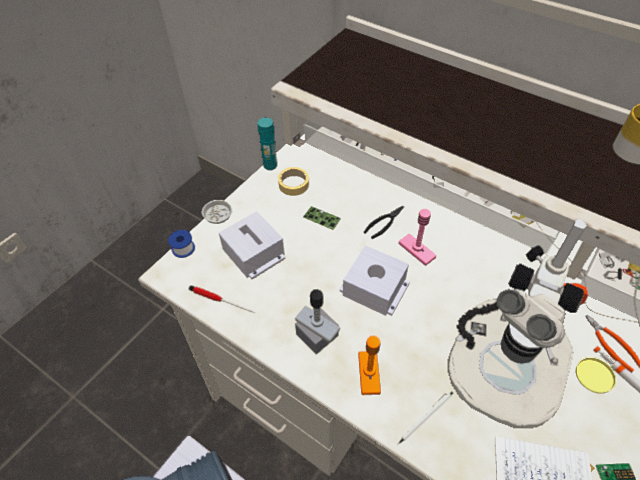

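View pics/top0.png

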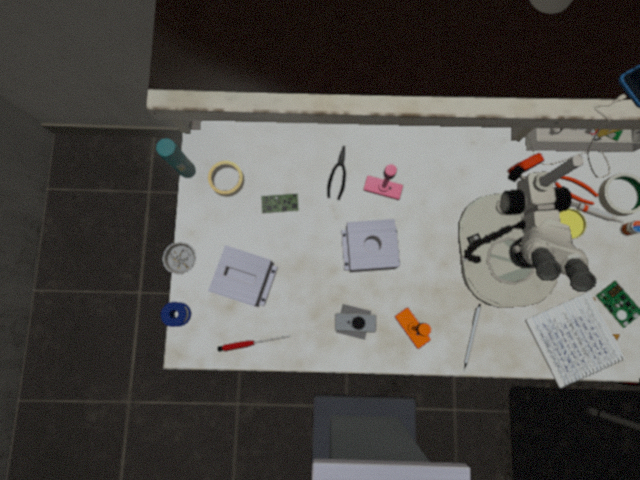

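The scene shows the black-knobbed gauge at about (317,298) scene / (358,322) top. The round-hole block is at (376,271) / (373,242), and the slot block and the orange and pink decoys are elsewhere. Next I measure the knob, the stand and the bore.

```bash
python3 - <<'E'
from h import *
C={n:grab(n) for n in('scene','top')}
box={'scene':(300,280,335,325),'top':(340,308,380,338)}
bb={'scene':(355,255,398,290),'top':(355,228,392,258)}
r=[]; rb=[]
for n,c in C.items():
    g=cv2.cvtColor(c['pixels'],cv2.COLOR_BGR2GRAY)
    x0,y0,x1,y1=box[n]; m=(g[y0:y1,x0:x1]<60).astype(np.uint8)
    k,l,s,ce=cv2.connectedComponentsWithStats(m); i=1+np.argmax(s[1:,4]); print(n,'knob',s[i],ce[i]+[x0,y0])
    r.append(ray(c,*(ce[i]+[x0,y0])))
    x0,y0,x1,y1=bb[n]; p=g[y0:y1,x0:x1]
    t,m=cv2.threshold(p,0,1,cv2.THRESH_BINARY_INV+cv2.THRESH_OTSU)
    k,l,s,ce=cv2.connectedComponentsWithStats(m); print(t,s[1:].tolist(),ce[1:]+[x0,y0])
    cv2.imwrite(f'pics/b_{n}.png',cv2.resize(p,None,fx=8,fy=8,interpolation=cv2.INTER_CUBIC))
print(tri(r))
a=cv2.imread('pics/b_scene.png');b=cv2.imread('pics/b_top.png')
s=C['scene']['pixels'][240:360,280:420]; t=C['top']['pixels'][210:345,325:410]
s=cv2.resize(s,(560,480));t=cv2.resize(t,None,fx=480/135,fy=480/135)
o=np.hstack([s,t])[:, :800];print(o.shape);cv2.imwrite('pics/cmp.png',o)
E
```

```text
scene knob [ 10  10  13  19 186] [316.12903226 298.87096774]
166.0 [[13, 10, 17, 14, 187], [40, 29, 3, 6, 12], [0, 31, 9, 4, 22]] [[375.95187166 271.06951872]
 [396.33333333 287.16666667]
 [357.90909091 288.04545455]]
top knob [ 12   9  13  12 123] [358.03252033 322.58536585]
122.0 [[10, 7, 17, 13, 87]] [[374.45977011 239.4137931 ]]
(array([0.4310162 , 0.08114201, 0.14099987]), [np.float64(0.00011134516360188613), np.float64(0.0001113451636018442)])
(480, 800, 3)
```

View pics/cmp.png

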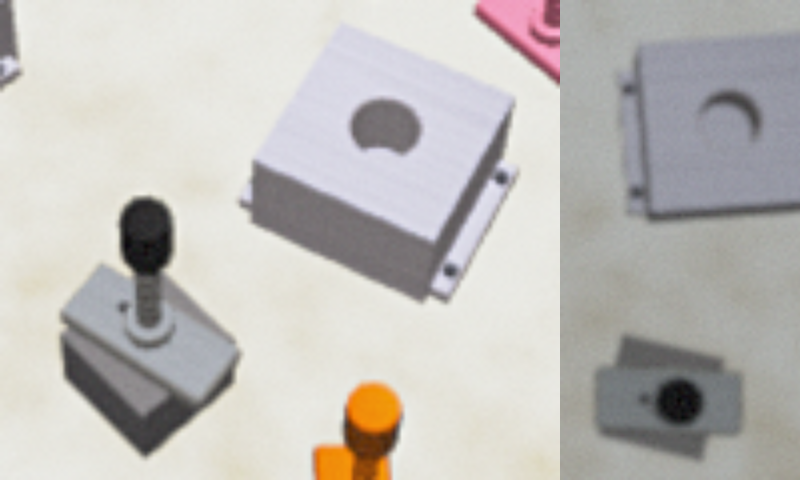

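The crop shows the round-hole block with its rim in the scene view at about (376,272), and the gauge bar on its stand. The knob is at z=0.141, within the expected range. Next I work out a move to put the wrist camera near both.

```bash
cat >> h.py <<'E'
def delta(p):
    o=status.get_obs(); return R.from_quat(o['tool_rot']).as_matrix().T@(np.array(p)-o['position'])
E
python3 - <<'E'
from h import *
s=grab('scene');t=grab('top');w=grab('wrist')
b=plane(s,376.4,272,.06);print('bore scene',b,'top',plane(t,373.5,242,.06))
print('tri',tri([ray(s,376.4,272),ray(t,373.5,242)]))
print('mount',w['mount'],w['fx'],w['k1'])
print(delta([.47,.06,.30]), delta([.431,.081,.22]),R.from_quat(status.get_obs()['tool_rot']).as_euler('xyz',degrees=True))
# stand centre/bar yaw: bar corners in scene crop
for z,P in((.057,[(103,265),(62,318),(238,350),(195,403)]),):
    for u,v in P: print(plane(s,280+u/4,240+v/4,z).round(4))
E
```

```text
bore scene [0.59254168 0.04706646 0.06      ] top [0.59565757 0.04590536 0.06      ]
tri (array([0.59508031, 0.0467675 , 0.05771672]), [np.float64(0.0014351885463599085), np.float64(0.0014351885463597376)])
mount [[ 2.02099468e-04 -9.69561999e-01 -2.44845848e-01  6.65033781e-02]
 [ 9.99999794e-01  4.69272056e-05  6.39588511e-04  2.91698154e-05]
 [-6.08630783e-04 -2.44845927e-01  9.69561809e-01 -1.61681441e-01]
 [ 0.00000000e+00  0.00000000e+00  0.00000000e+00  1.00000000e+00]] 361.62122876861537 0.007937503694333329
[-0.44435437 -0.46028228 -0.07749177] [-0.40162401 -0.44859863  0.00250578] [-1.79975127e+02 -3.51119895e-03  1.66946694e+02]
[0.4477 0.1193 0.057 ]
[0.413  0.1184 0.057 ]
[0.4464 0.0397 0.057 ]
[0.4122 0.041  0.057 ]
```

Call:
arm_command(
  delta_rot=[
    [0,0,-3],
    [0,0,-6],
    [0,0,-9],
    [0,0,-13],
    [0,0,-13],
    [0,0,-13],
    [0,0,-13],
    [0,0,-13],
    [0,0,-13],
    [0,0,-13],
    [0,0,-13],
    [0,0,-13],
  ],
  delta_pos=[
    [-0.024,-0.023,-0.06],
    [-0.05,-0.048,-0.068],
    [-0.08,-0.076,-0.068],
    [-0.108,-0.104,-0.068],
    [-0.137,-0.131,-0.068],
    [-0.165,-0.158,-0.068],
    [-0.194,-0.186,-0.068],
    [-0.222,-0.213,-0.068],
    [-0.25,-0.24,-0.068],
    [-0.28,-0.268,-0.068],
    [-0.308,-0.295,-0.068],
    [-0.337,-0.322,-0.068],
  ],
  gripper=[-1,-1,-1,-1,-1,-1,-1,-1,-1,-1,-1,-1],
)

```text
time: 1.35
position: [0.3973, 0.2173, 0.2909]
tool_rot: [0.001, 1.0, 0.0, 0.0]
ft_force: [-0.1, 0.8, -0.5]
grip_width: 0.0871
grip_force: 0.0
```

```bash
python3 - <<'E'
from h import *
o=status.get_obs();print(o['time'],o['position'],o['tool_rot'],R.from_quat(o['tool_rot']).as_matrix().round(3).tolist(),delta([.5,.06,.29]))
E
```

```text
1.35 [0.39725122 0.21728989 0.29086082] [5.02591851e-04 9.99999816e-01 1.72662874e-04 2.93551717e-04] [[-1.0, 0.001, 0.001], [0.001, 1.0, 0.0], [-0.001, 0.0, -1.0]] [-0.10290633 -0.15718683  0.00086689]
```

Call:
arm_command(
  delta_rot=[
    [0,0,0],
    [0,0,0],
    [0,0,0],
    [0,0,0],
    [0,0,0],
    [0,0,0],
    [0,0,0],
  ],
  delta_pos=[
    [-0.025,-0.02,0],
    [-0.05,-0.045,0],
    [-0.075,-0.067,0],
    [-0.1,-0.09,0],
    [-0.1,-0.09,0],
    [-0.1,-0.09,0],
    [-0.1,-0.09,0],
  ],
  gripper=[-1,-1,-1,-1,-1,-1,-1],
)

```text
time: 1.93
position: [0.4959, 0.129, 0.2902]
tool_rot: [0.001, 1.0, 0.0, -0.001]
ft_force: [-0.0, -0.1, -0.4]
grip_width: 0.0868
grip_force: 0.0
```

```bash
cat >> h.py <<'E'
import pickle
E
python3 - <<'E'
from h import *
c=grab('wrist','wA.png');pickle.dump(c,open('wA.pkl','wb'))
for p in([.595,.047,.06],[.431,.081,.141]):print(proj(c,p))
E
```

```text
[248.38600728 304.79071179]
[261.16668647 159.72682239]
```

Call:
arm_command(
  delta_rot=[
    [0,0,0],
    [0,0,0],
    [0,0,0],
    [0,0,0],
    [0,0,0],
    [0,0,0],
    [0,0,0],
  ],
  delta_pos=[
    [0,-0.025,0],
    [0,-0.05,0],
    [0,-0.075,0],
    [0,-0.1,0],
    [0,-0.1,0],
    [0,-0.1,0],
    [0,-0.1,0],
  ],
  gripper=[-1,-1,-1,-1,-1,-1,-1],
)

```text
time: 2.57
position: [0.4958, 0.0302, 0.2907]
tool_rot: [-0.0, 1.0, 0.0, -0.0]
ft_force: [0.1, 0.3, 0.4]
grip_width: 0.0868
grip_force: 0.0
```

```bash
python3 - <<'E'
from h import *
c=grab('wrist','wB.png');pickle.dump(c,open('wB.pkl','wb'))
for p in([.595,.047,.06],[.431,.081,.141]):print(proj(c,p))
print(status.get_obs()['position'])
a=cv2.imread('pics/wA.png');b=c['pixels']
cv2.imwrite('pics/wAB.png',cv2.resize(np.hstack([a,b]),(800,300),interpolation=cv2.INTER_AREA))
E
```

```text
[333.21008454 304.28509372]
[379.59502313 159.5152133 ]
[0.49591736 0.03039236 0.29065233]
```

View pics/wAB.png

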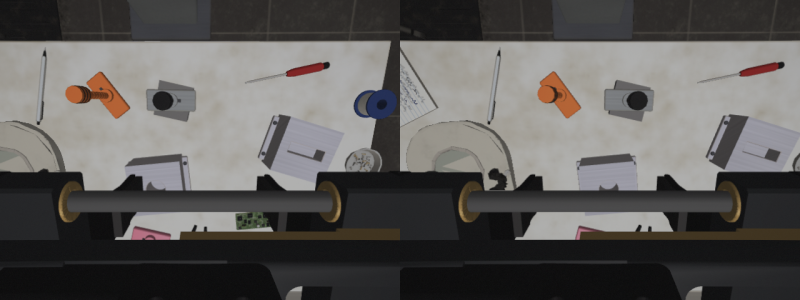

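The wrist views show the knob at about (260,160) in A and (379,160) in B, where the projection puts it. The bore is partly hidden behind the gripper, so I move further out to see it.

```bash
python3 - <<'E'
from h import *
r=[]
for n in 'AB':
    c=pickle.load(open(f'w{n}.pkl','rb')); g=cv2.cvtColor(c['pixels'],cv2.COLOR_BGR2GRAY)
    u,v=proj(c,[.431,.081,.141]).astype(int); x0,y0=u-30,v-30
    m=(g[y0:v+30,x0:u+30]<60).astype(np.uint8); k,l,s,ce=cv2.connectedComponentsWithStats(m);i=1+np.argmax(s[1:,4])
    print(s[i],ce[i]+[x0,y0]); r.append(ray(c,*(ce[i]+[x0,y0])))
print(tri(r))
E
```

```text
[ 13  17  33  31 774] [260.00516796 160.84883721]
[ 14  17  33  30 776] [379.4007732  160.59149485]
(array([0.43186935, 0.08042681, 0.14374418]), [np.float64(1.8734364002367518e-05), np.float64(1.873436400236769e-05)])
```

Call:
arm_command(
  delta_rot=[
    [0,0,0],
    [0,0,0],
    [0,0,0],
    [0,0,0],
    [0,0,0],
    [0,0,0],
    [0,0,0],
    [0,0,0],
    [0,0,0],
  ],
  delta_pos=[
    [-0.025,0,0],
    [-0.05,0,0],
    [-0.08,0,0],
    [-0.11,0,0],
    [-0.14,0,0],
    [-0.165,0,0],
    [-0.165,0,0],
    [-0.165,0,0],
    [-0.165,0,0],
  ],
  gripper=[-1,-1,-1,-1,-1,-1,-1,-1,-1],
)

```text
time: 3.37
position: [0.6603, 0.0302, 0.29]
tool_rot: [-0.0, 1.0, 0.0, -0.001]
ft_force: [-0.3, 0.1, 0.5]
grip_width: 0.0868
grip_force: 0.0
```

```bash
python3 - <<'E'
from h import *
c=grab('wrist','wC.png');pickle.dump(c,open('wC.pkl','wb'))
print(status.get_obs()['position'],proj(c,[.595,.047,.06]))
E
```

```text
[0.66011651 0.02999179 0.29028566] [334.86066781 159.03625505]
```

Call:
arm_command(
  delta_rot=[
    [0,0,0],
    [0,0,0],
    [0,0,0],
    [0,0,0],
    [0,0,0],
    [0,0,0],
    [0,0,0],
    [0,0,0],
  ],
  delta_pos=[
    [0,0.025,0],
    [0,0.05,0],
    [0,0.075,0],
    [0,0.1,0],
    [0,0.1,0],
    [0,0.1,0],
    [0,0.1,0],
    [0,0.1,0],
  ],
  gripper=[-1,-1,-1,-1,-1,-1,-1,-1],
)

```text
time: 4.08
position: [0.6612, 0.1278, 0.2908]
tool_rot: [0.001, 1.0, -0.0, -0.0]
ft_force: [-0.2, 0.5, -0.3]
grip_width: 0.0873
grip_force: 0.0
```

```bash
python3 - <<'E'
from h import *
c=grab('wrist','wD.png');pickle.dump(c,open('wD.pkl','wb'))
print(status.get_obs()['position'],proj(c,[.595,.047,.06]))
O=[]
for n in 'CD':
    c=pickle.load(open(f'w{n}.pkl','rb'));u,v=proj(c,[.595,.047,.06]).astype(int)
    O.append(cv2.resize(c['pixels'][v-70:v+70,u-70:u+70],(400,400),interpolation=cv2.INTER_CUBIC)); print(u-70,v-70)
cv2.imwrite('pics/wCD.png',np.hstack(O))
E
```

```text
[0.66137068 0.12764246 0.29075821] [242.09910525 157.81602574]
264 89
172 87
```

View pics/wCD.png

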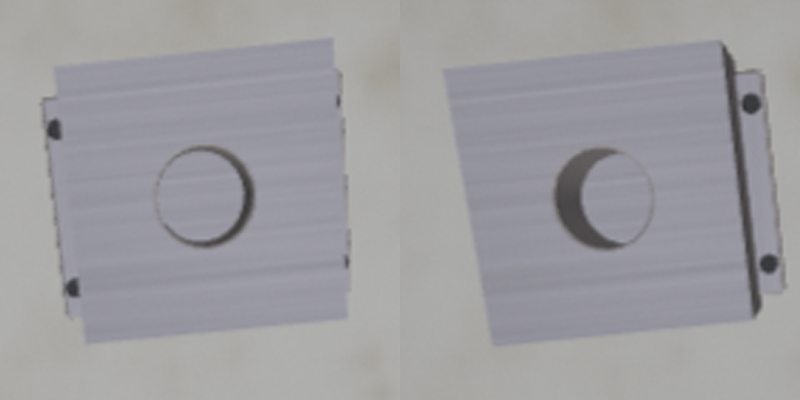

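C and D show the round hole's rim with its centre at about (335.3,157.7) in C and (243.3,156.2) in D.

```bash
python3 - <<'E'
from h import *
C=pickle.load(open('wC.pkl','rb'));D=pickle.load(open('wD.pkl','rb'));t=grab('top');
b=tri([ray(C,335.3,157.7),ray(D,243.3,156.2)]);print(b, plane(C,335.3,157.7,.06),plane(D,243.3,156.2,.06))
# rim diameter check
print(np.linalg.norm(plane(C,264+154/2.857,158,.06)-plane(C,264+255/2.857,158,.06)))
print(delta([.4315,.0807,.215]),delta([.4315,.0807,.122]))
E
```

```text
(array([0.5934888 , 0.04760795, 0.05634803]), [np.float64(0.00014492045496260976), np.float64(0.00014492045496264656)]) [0.59363889 0.04744548 0.06      ] [0.5933563 0.0483507 0.06     ]
0.037134253168530994
[ 0.22989287 -0.04743256  0.07572599] [ 0.22988997 -0.0474055   0.16872598]
```

Call:
arm_command(
  delta_rot=[
    [0,0,0],
    [0,0,0],
    [0,0,0],
    [0,0,0],
    [0,0,0],
    [0,0,0],
    [0,0,0],
    [0,0,0],
    [0,0,0],
    [0,0,0],
    [0,0,0],
    [0,0,0],
  ],
  delta_pos=[
    [0.025,-0.005,0],
    [0.055,-0.012,0],
    [0.085,-0.018,0.01],
    [0.115,-0.025,0.02],
    [0.145,-0.03,0.035],
    [0.175,-0.037,0.05],
    [0.205,-0.043,0.065],
    [0.23,-0.047,0.075],
    [0.23,-0.047,0.075],
    [0.23,-0.047,0.075],
    [0.23,-0.047,0.075],
    [0.23,-0.047,0.075],
  ],
  gripper=[-1,-1,-1,-1,-1,-1,-1,-1,-1,-1,-1,-1],
)

```text
time: 5.18
position: [0.434, 0.0816, 0.2164]
tool_rot: [0.001, 1.0, -0.0, 0.002]
ft_force: [0.1, -0.6, 0.6]
grip_width: 0.0871
grip_force: 0.0
```

```bash
python3 - <<'E'
from h import *
print(delta([.4315,.0807,.122]))
c=grab('wrist','wE.png')
E
```

```text
[ 0.00283619 -0.00090345  0.09441844]
```

View pics/wE.png

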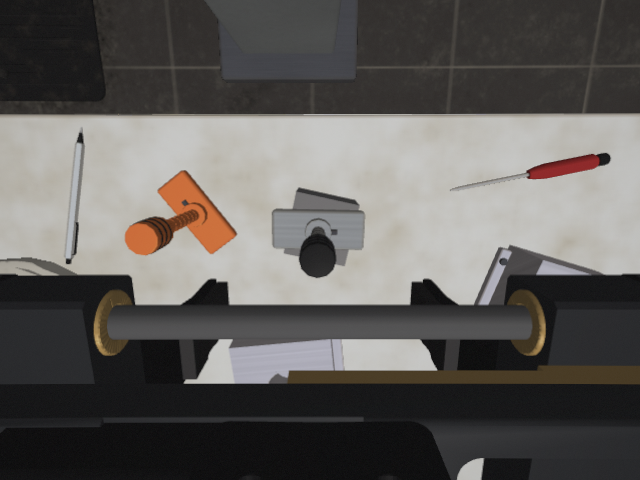

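The knob is at (318,255), midway between the fingers at about 210 and 430. I descend and grip.

Call:
arm_command(
  delta_rot=[
    [0,0,0],
    [0,0,0],
    [0,0,0],
    [0,0,0],
    [0,0,0],
    [0,0,0],
    [0,0,0],
    [0,0,0],
    [0,0,0],
    [0,0,0],
  ],
  delta_pos=[
    [0.001,0,0.015],
    [0.001,0,0.035],
    [0.001,0,0.055],
    [0.001,0,0.075],
    [0.001,0,0.09],
    [0.001,0,0.093],
    [0.001,0,0.093],
    [0.001,0,0.093],
    [0.001,0,0.093],
    [0.001,0,0.093],
  ],
  gripper=[-1,-1,-1,-1,-1,-1,-1,-1,-1,-1],
)

```text
time: 6.07
position: [0.4315, 0.082, 0.1235]
tool_rot: [0.0, 1.0, -0.0, 0.001]
ft_force: [-0.2, 0.3, -0.0]
grip_width: 0.087
grip_force: 0.0
```

Call:
arm_command(
  delta_rot=[
    [0,0,0],
    [0,0,0],
    [0,0,0],
    [0,0,0],
    [0,0,0],
    [0,0,0],
    [0,0,0],
    [0,0,0],
    [0,0,0],
    [0,0,0],
    [0,0,0],
    [0,0,0],
  ],
  delta_pos=[
    [0,0,0],
    [0,0,0],
    [0,0,0],
    [0,0,0],
    [0,0,0],
    [0,0,0],
    [0,0,0],
    [0,0,0],
    [0,0,0],
    [0,0,0],
    [0,0,0],
    [0,0,0],
  ],
  gripper=[1,1,1,1,1,1,1,1,1,1,1,1],
  grip_force=30,
)

```text
time: 7.07
position: [0.4304, 0.082, 0.1224]
tool_rot: [0.0, 1.0, -0.0, -0.0]
ft_force: [-0.8, -0.1, -0.8]
grip_width: 0.0231
grip_force: 30.0
```

Call:
arm_command(
  delta_rot=[
    [0,0,0],
    [0,0,0],
    [0,0,0],
    [0,0,0],
    [0,0,0],
    [0,0,0],
    [0,0,0],
    [0,0,0],
    [0,0,0],
    [0,0,0],
  ],
  delta_pos=[
    [0,0,-0.005],
    [0,0,-0.015],
    [0,0,-0.03],
    [0,0,-0.045],
    [0,0,-0.06],
    [0,0,-0.075],
    [0,0,-0.085],
    [0,0,-0.085],
    [0,0,-0.085],
    [0,0,-0.085],
  ],
  gripper=[1,1,1,1,1,1,1,1,1,1],
)

```text
time: 7.9
position: [0.4298, 0.0821, 0.207]
tool_rot: [0.0, 1.0, 0.0, -0.001]
ft_force: [0.3, -0.8, -2.4]
grip_width: 0.023
grip_force: 30.0
```

```bash
python3 - <<'E'
from h import *
s=grab('scene','s1.png')
t=grab('top')
cv2.imwrite('pics/lift.png',np.hstack([cv2.resize(s['pixels'][140:370,220:450],(400,400)),cv2.resize(t['pixels'][190:370,280:460],(400,400))]))
o=status.get_obs();print(o['position'],o['grip_width'],o['ft_force'],delta([.5935,.048,o['position'][2]]))
E
```

```text
[0.42975516 0.08205958 0.20671685] 0.022871737571020585 [-0.32482982  0.28983827 -2.20940143] [-0.1637765  -0.033905   -0.00036872]
```

View pics/lift.png

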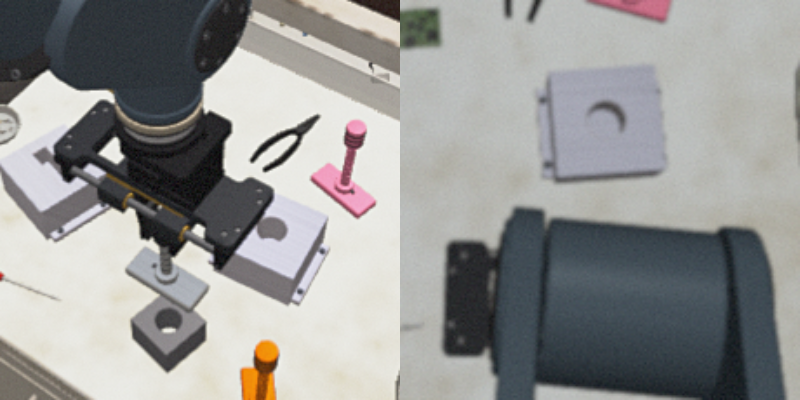

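The gauge is lifted clear of its stand and hangs upright. I move it over the bore.

Call:
arm_command(
  delta_rot=[
    [0,0,0],
    [0,0,0],
    [0,0,0],
    [0,0,0],
    [0,0,0],
    [0,0,0],
    [0,0,0],
    [0,0,0],
    [0,0,0],
    [0,0,0],
    [0,0,0],
    [0,0,0],
  ],
  delta_pos=[
    [-0.01,-0.002,0],
    [-0.025,-0.005,0],
    [-0.045,-0.01,0],
    [-0.065,-0.014,0],
    [-0.085,-0.018,0],
    [-0.105,-0.022,0],
    [-0.125,-0.026,0],
    [-0.145,-0.03,0],
    [-0.155,-0.032,0],
    [-0.162,-0.034,0],
    [-0.162,-0.034,0],
    [-0.162,-0.034,0],
  ],
  gripper=[1,1,1,1,1,1,1,1,1,1,1,1],
)

```text
time: 9.0
position: [0.5916, 0.048, 0.2069]
tool_rot: [0.0, 1.0, 0.0, -0.001]
ft_force: [-0.6, -0.5, -2.6]
grip_width: 0.0228
grip_force: 30.0
```

```bash
python3 - <<'E'
from h import *
s=grab('scene'); w=grab('wrist')
cv2.imwrite('pics/over.png',np.hstack([cv2.resize(s['pixels'][170:330,290:450],(400,400)),cv2.resize(w['pixels'][100:350,195:445],(400,400))]))
o=status.get_obs();print(o['position'],o['grip_width'],o['ft_force'],delta([.592,.048,.111]))
E
```

```text
[0.59109105 0.04824127 0.20721438] 0.02319448671127267 [-0.41814669  0.01943518 -1.54830223] [-0.00111777 -0.00026994  0.09621211]
```

View pics/over.png

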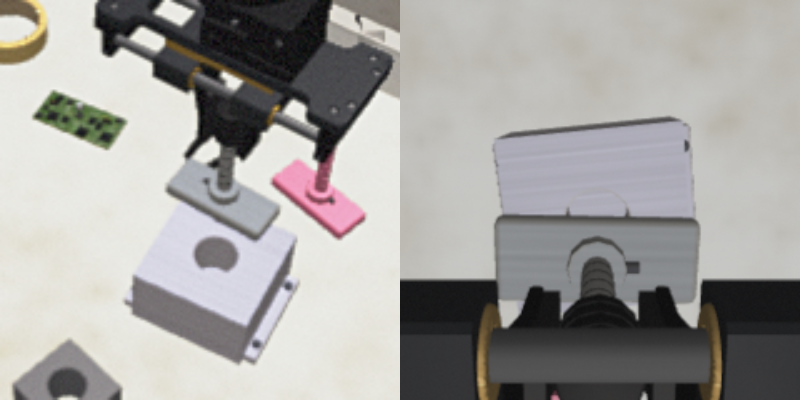

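Call:
arm_command(
  delta_rot=[
    [0,0,0],
    [0,0,0],
    [0,0,0],
    [0,0,0],
    [0,0,0],
    [0,0,0],
    [0,0,0],
    [0,0,0],
    [0,0,0],
    [0,0,0],
    [0,0,0],
    [0,0,0],
  ],
  delta_pos=[
    [0,0,0.006],
    [0,0,0.014],
    [0,0,0.022],
    [0,0,0.03],
    [0,0,0.038],
    [0,0,0.045],
    [0,0,0.05],
    [0,0,0.055],
    [0,0,0.06],
    [0,0,0.065],
    [0,0,0.065],
    [0,0,0.065],
  ],
  gripper=[1,1,1,1,1,1,1,1,1,1,1,1],
)

```text
time: 10.1
position: [0.5924, 0.0479, 0.1423]
tool_rot: [0.0, 1.0, 0.0, -0.0]
ft_force: [-0.6, -1.3, -2.4]
grip_width: 0.0231
grip_force: 30.0
```

Call:
arm_command(
  delta_rot=[
    [0,0,0],
    [0,0,0],
    [0,0,0],
    [0,0,0],
    [0,0,0],
    [0,0,0],
    [0,0,0],
    [0,0,0],
    [0,0,0],
    [0,0,0],
    [0,0,0],
  ],
  delta_pos=[
    [0,0,0.003],
    [0,0,0.006],
    [0,0,0.009],
    [0,0,0.012],
    [0,0,0.015],
    [0,0,0.018],
    [0,0,0.021],
    [0,0,0.024],
    [0,0,0.026],
    [0,0,0.027],
    [0,0,0.027],
  ],
  gripper=[1,1,1,1,1,1,1,1,1,1,1],
)

```text
time: 11.02
position: [0.5925, 0.048, 0.1152]
tool_rot: [0.001, 1.0, 0.0, -0.0]
ft_force: [1.0, -1.0, -0.6]
grip_width: 0.0233
grip_force: 30.0
```

Call:
arm_command(
  delta_rot=[
    [0,0,0],
    [0,0,0],
    [0,0,0],
    [0,0,0],
    [0,0,0],
    [0,0,0],
    [0,0,0],
  ],
  delta_pos=[
    [0,0,0.0005],
    [0,0,0.001],
    [0,0,0.0015],
    [0,0,0.002],
    [0,0,0.0025],
    [0,0,0.003],
    [0,0,0.003],
  ],
  gripper=[1,1,1,1,1,1,1],
)

```text
time: 11.6
position: [0.5925, 0.0479, 0.1125]
tool_rot: [0.0, 1.0, 0.0, -0.0]
ft_force: [0.1, -1.6, 1.6]
grip_width: 0.023
grip_force: 30.0
```

```bash
python3 - <<'E'
from h import *
s=grab('scene')
cv2.imwrite('pics/down.png',cv2.resize(s['pixels'][200:320,310:430],(560,560),interpolation=cv2.INTER_CUBIC))
o=status.get_obs();print(o['position'],o['grip_width'],o['ft_force'],o['moment'])
E
```

```text
[0.59249584 0.04793634 0.11248778] 0.022927574148158616 [-0.6877098  -1.40240422  1.01783608] [-0.11501128 -0.09201635 -0.01272679]
```

View pics/down.png

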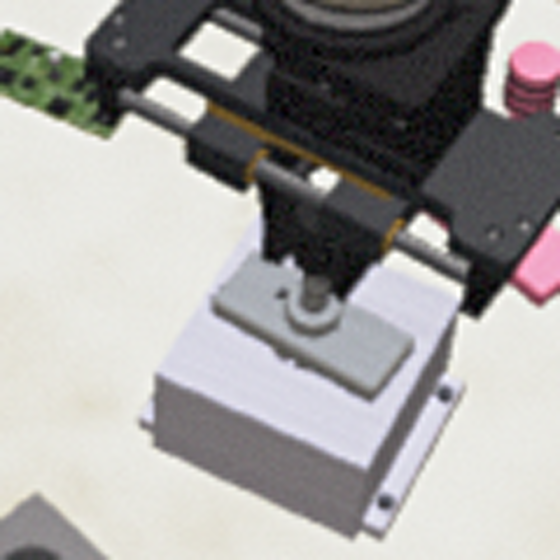

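The bar lies on the block, centred, with a thin sliver of hole rim at its near edge, at about (290,358) in the crop. I press on in 1 mm steps until the force rises.

Call:
arm_command(
  delta_rot=[
    [0,0,0],
    [0,0,0],
    [0,0,0],
    [0,0,0],
    [0,0,0],
  ],
  delta_pos=[
    [0,0,0.0005],
    [0,0,0.001],
    [0,0,0.0015],
    [0,0,0.002],
    [0,0,0.002],
  ],
  gripper=[1,1,1,1,1],
)

```text
time: 12.07
position: [0.593, 0.0479, 0.1117]
tool_rot: [0.0, 1.0, -0.0, 0.001]
ft_force: [-1.1, -1.7, 6.7]
grip_width: 0.0231
grip_force: 29.9
```

Call:
arm_command(
  delta_rot=[
    [0,0,0],
    [0,0,0],
    [0,0,0],
    [0,0,0],
    [0,0,0],
  ],
  delta_pos=[
    [0,0,0.0003],
    [0,0,0.0006],
    [0,0,0.001],
    [0,0,0.001],
    [0,0,0.001],
  ],
  gripper=[1,1,1,1,1],
)

```text
time: 12.48
position: [0.5934, 0.0479, 0.1116]
tool_rot: [0.0, 1.0, -0.0, 0.001]
ft_force: [-1.4, -1.1, 11.5]
grip_width: 0.0235
grip_force: 29.9
```

Call:
arm_command(
  delta_rot=[
    [0,0,0],
    [0,0,0],
    [0,0,0],
    [0,0,0],
    [0,0,0],
    [0,0,0],
    [0,0,0],
    [0,0,0],
    [0,0,0],
    [0,0,0],
    [0,0,0],
    [0,0,0],
  ],
  delta_pos=[
    [0,0,0],
    [0,0,0],
    [0,0,0],
    [0,0,0],
    [0,0,0],
    [0,0,0],
    [0,0,0],
    [0,0,0],
    [0,0,0],
    [0,0,0],
    [0,0,0],
    [0,0,0],
  ],
  gripper=[1,1,1,1,1,1,1,1,1,1,1,1],
)

```text
time: 13.48
position: [0.5935, 0.0479, 0.1116]
tool_rot: [0.0, 1.0, -0.0, 0.001]
ft_force: [-1.2, -0.7, 12.4]
grip_width: 0.0232
grip_force: 29.9
```

Call:
arm_command(
  delta_rot=[
    [0,0,0],
    [0,0,0],
    [0,0,0],
    [0,0,0],
    [0,0,0],
    [0,0,0],
  ],
  delta_pos=[
    [0,0,0],
    [0,0,0],
    [0,0,0],
    [0,0,0],
    [0,0,0],
    [0,0,0],
  ],
  gripper=[1,1,1,1,1,1],
)

```text
time: 13.98
position: [0.5935, 0.0479, 0.1116]
tool_rot: [0.0, 1.0, -0.0, 0.001]
ft_force: [-0.6, -1.9, 12.8]
grip_width: 0.023
grip_force: 29.9
```

```bash
python3 - <<'E'
from h import *
o=status.get_obs();print(o['position'],o['tool_rot'],o['ft_force'],o['moment'])
s=grab('scene')
cv2.imwrite('pics/hold.png',cv2.resize(s['pixels'][230:310,325:425],(700,560),interpolation=cv2.INTER_CUBIC))
E
```

```text
[0.59346426 0.04791015 0.11158833] [ 2.37546613e-04  9.99999073e-01 -1.37390570e-04  1.33337253e-03] [-0.6070895  -1.92566732 12.76579203] [-0.01290894  0.24224459  0.02804292]
```

View pics/hold.png

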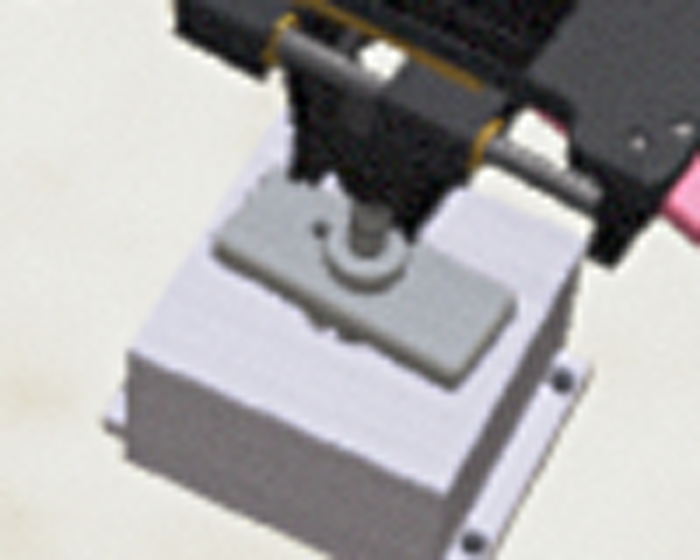

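The bar lies flat, and the gauge has been held for 1.5 s at about 12 N of downward force. I ease off, open the fingers and retreat.

Call:
arm_command(
  delta_rot=[
    [0,0,0],
    [0,0,0],
    [0,0,0],
    [0,0,0],
    [0,0,0],
    [0,0,0],
    [0,0,0],
    [0,0,0],
    [0,0,0],
    [0,0,0],
    [0,0,0],
    [0,0,0],
  ],
  delta_pos=[
    [0,0,-0.0005],
    [0,0,-0.001],
    [0,0,-0.001],
    [0,0,-0.001],
    [0,0,-0.001],
    [0,0,-0.001],
    [0,0,-0.001],
    [0,0,-0.001],
    [0,0,-0.001],
    [0,0,-0.001],
    [0,0,-0.001],
    [0,0,-0.001],
  ],
  gripper=[1,1,1,0.3,0,-0.5,-1,-1,-1,-1,-1,-1],
)

```text
time: 15.03
position: [0.5925, 0.0479, 0.1105]
tool_rot: [0.0, 1.0, 0.0, -0.0]
ft_force: [-0.7, 0.4, -0.1]
grip_width: 0.0753
grip_force: 0.0
```

Call:
arm_command(
  delta_rot=[
    [0,0,0],
    [0,0,0],
    [0,0,0],
    [0,0,0],
    [0,0,0],
    [0,0,0],
    [0,0,0],
    [0,0,0],
    [0,0,0],
    [0,0,0],
    [0,0,0],
    [0,0,0],
  ],
  delta_pos=[
    [0,0,0],
    [0,0,-0.01],
    [0,0,-0.025],
    [0,0,-0.04],
    [0,0,-0.06],
    [0,0,-0.08],
    [0,0,-0.1],
    [0,0,-0.12],
    [0,0,-0.14],
    [0,0,-0.15],
    [0,0,-0.15],
    [0,0,-0.15],
  ],
  gripper=[-1,-1,-1,-1,-1,-1,-1,-1,-1,-1,-1,-1],
)

```text
time: 16.03
position: [0.5925, 0.0479, 0.261]
tool_rot: [0.0, 1.0, -0.0, 0.0]
ft_force: [-0.1, -0.8, -0.6]
grip_width: 0.0872
grip_force: 0.0
```

```bash
python3 - <<'E'
from h import *
o=status.get_obs();print(o['position'],o['ft_force'],o['grip_width'],o['time'])
s=grab('scene'); w=grab('wrist')
cv2.imwrite('pics/end.png',np.hstack([cv2.resize(s['pixels'][200:320,315:435],(400,400),interpolation=cv2.INTER_CUBIC),cv2.resize(w['pixels'][80:330,195:445],(400,400))]))
E
```

```text
[0.59248054 0.04788693 0.26096466] [-0.07581466 -0.79495801 -0.55262841] 0.08722803193385668 16.0333
```

View pics/end.png

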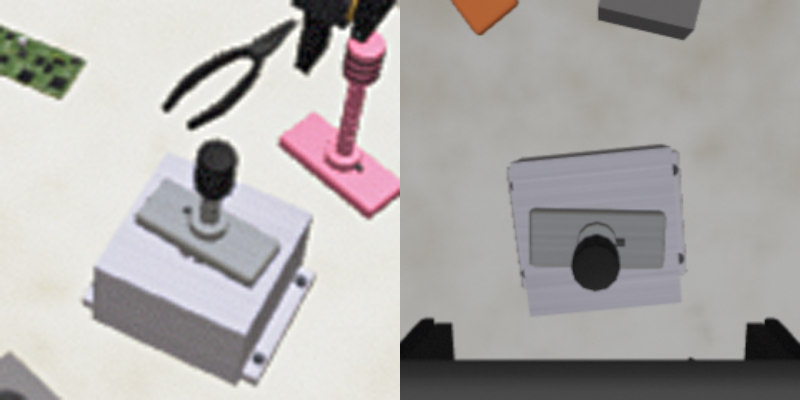

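The gauge stands upright in the round hole with its bar flat on the block, and the gripper is clear above it.

```bash
python3 -c "
from rig import robot
print(robot.hand_in())"
```

```text
the job is handed in; nothing more can be done
None
```

The gauge stands upright in the round hole: rod on the bottom, bar flat on the block, held about 1.5 s at roughly 12 N, released, and the job handed in at about 16 s of the 40 s limit.

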